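# Feed a bearing through the guarded guide channel with a push stick

## Task

Take the narrow push stick with the orange handle and, with its nose, push the bearing along the guide channel, under the yellow guard and on until it comes to the red end stop. Keep the gripper's fingers off the bearing. Then draw the stick out of the channel and stand it back on its foot on the free bench beside or behind the channel.

Things in the scene. Friction and masses are not known exactly. Their poses are not given: they have to be found in the camera images.
- guide_channel: Fixed jig: aluminium base 280 x 90 x 8 mm, white rails, yellow guard, red end stop. Origin: centre of underside, on the bench. x = feed direction (roughly the robot's left), z up. Channel 50 mm wide (y +-25), floor z 8, rail and stop tops z 24. Flared mouth at x -140, open above; guard over x 5 to 55 (underside z 36, top 40), then open above again; stop face at x 128 (all mm).
- bearing_center (a point): Centre of the grey steel ball bearing: a disc 42 mm across, 12 mm thick, about 0.11 kg, lying flat and loose on the channel floor between mouth and guard (jig x -90 to -50 mm). Its centre is at jig x 107 mm when it touches the stop.
- push_stick_grip (a point): Middle of the push stick's upright orange handle, 55 mm above its underside. Handle 30 mm along x, 24 mm along y, from 14 to 78 mm above the underside; grip either way. Wooden foot 28 mm wide, 14 thick, from x -45 to +160 mm (x to the nose, z up); 0.16 kg. Starts upright on the bench, nose roughly to the robot's left. A blue-handled stick, foot 66 mm wide, is too wide; the two may swap places.
- push_stick_tip (a point): Nose of the orange-handled push stick: middle of the flat front end of its foot, 160 mm ahead of the grip point and 48 mm below it (7 mm above the stick's underside). Axes as for the grip point.
Not all that is in view belongs to the job. What is meant by the part that bears bearing_center is not black, and is the smaller of those in its own colour.

How it is judged:
On the way:
1. the bearing is in the channel, its centre under or just past the yellow guard (jig x 20 to 85 mm), with the push stick's nose in line with the channel and within 60 mm of it (x of bearing_center in the frame of guide_channel between 0.02 and 0.085 m and y of bearing_center in the frame of guide_channel between -0.015 and 0.015 m and z of bearing_center in the frame of guide_channel below 0.022 m and y of push_stick_tip in the frame of guide_channel between -0.025 and 0.025 m and distance between bearing_center and push_stick_tip below 0.06 m), for 0.1 s.
At the end, for the whole second after the job is handed in: The bearing lies flat in the channel beyond the guard, within 17 mm of the red end stop; the narrow push stick is out of the channel, standing on its foot on the bench (within 10 degrees of upright), behind the mouth or wholly to one side of the jig (x of bearing_center in the frame of guide_channel above 0.09 m and y of bearing_center in the frame of guide_channel between -0.015 and 0.015 m and z of bearing_center in the frame of guide_channel below 0.022 m and angle between push_stick_grip's own z axis and vertical below 0.17 rad and height (world z) of push_stick_tip below 0.015 m and (x of push_stick_tip in the frame of guide_channel below -0.135 m or y of each of push_stick_tip, push_stick_grip in the frame of guide_channel above 0.045 m or y of each of push_stick_tip, push_stick_grip in the frame of guide_channel below -0.045 m)); the robot touches nothing.
It fails at once if the gripper's fingers touch the bearing (contact force between the fingers and bearing above 0.5 N).
It also fails if it takes over 48 s, if anything falls off the work surface, if the arm or the gripper's body presses on something with over 40 N, if the wrist force passes 120 N, or if a joint passes its speed limit or range.

## Robot

A 7-joint arm with a two-finger parallel gripper is mounted at the origin on the work surface; the furniture and walls round the work are solid. World frame = base frame: x ahead of the robot, y to its left, z up, the work surface at z = 0. Lengths are in m, angles in rad, forces in N, time in s.
With the tool pointing down it reaches from about 0.4 to 0.85 m from the base axis. Payload 10.4 kg.
Tool frame: the origin (TCP) lies where the fingers leave the gripper's body, on its centre line; the fingertips stand 73 mm ahead of it and the grasp point (between the pads) lies 54 mm ahead of it; z points along the fingers, y is the line along which they close (so a half turn about z gives the same grasp; the last joint's range is limited). The gripper opens to 85 mm and grips with 20 to 120 N. Pads are 22 mm wide; open, the fingers measure 114 mm over their backs; the gripper's body (76 mm by 85 mm) begins 54 mm behind the grasp point. The pads swing forward as they close: fully open they stand 13 mm farther back than shut.
Start: joints at [1.181, 0.332, -0.065, 1.46, 0.022, 1.35, -0.088], TCP at [0.224, -0.583, 0.304] pointing down, gripper open.
Joint ranges: [-2.6, 2.6], [-0.5, 2.12], [-1.47, 1.34], [0.16, 2.42], [-1.27, 4.41], [0.06, 2.06], [-2.6, 2.6]. Speed limits (rad/s): [2.22, 2.22, 2.79, 2.79, 3.14, 3.14, 3.14].

## Interface

Orientations are given as a unit quaternion [x, y, z, w].
In Python, from workcell import manip, camera gives the robot as it stands. The module is installed in compiled form; this text tells all that it offers.
- The arm moves only by the shell command python3 -m creep 'ROWS' [OPENING] [FORCE]. ROWS is JSON, a list of rows, each a list of 2 entries, a list of its own where there are three numbers: the shift along the tool's x, y, z in mm, then the turn about the tool's z in rad. In form: [[[tx, ty, tz], twist], ...]. A call has 1 to 5 rows; each row is the pose to reach, as a shift and turn from the pose commanded when the call began, along the tool's axes at that moment; what a row does not reach only later rows make up. A row lasts 1/12 s, in which the tool goes at most 41.7 mm and 7.16 degrees, less where a joint would pass 70% of its speed; a pose out of reach is approached as far as the arm can. A call with a gripper value outside its range is refused whole. OPENING is the opening, from 0 (shut) to 1 (fully open), set as the call begins (- or left out, the last holds). The fingers move at their own pace and stop on an object; FORCE is the grip in N (left out, the last holds). Time passes only in rows, so rows that repeat a pose let the fingers close. It gives the time, the measured TCP pose, the force, the opening and the grip force at its end, in the units of the state.
- manip.get_obs(): the state, without advancing time (a new reading comes with each control period).
- camera(name): name is "scene" or "top"; returns a dict with "pixels" (480x640x3 uint8, red, green, blue), "z_map" (480x640 float32, m along the optical axis (not along the pixel's ray), 0 where there is no reading), "fx", "fy", "cx", "cy" (pixels), "extrinsics" (4x4, takes a point from world to camera coordinates). Camera axes: x right, y down, z forward; pixel columns grow to the right and rows downward; lengths in m; the calibration is good to about 2 mm. A picture is of the moment at which its call begins.
- manip.hand_in(): hands the job in; it is judged then, once.
The state is a dict: "clock": time; "joint_pos": joint angles; "joint_velocities": joint speeds; "tau": joint torques, N m; "position": TCP position; "ee_rot": TCP orientation; "ft_force": force on the tool from outside, world axes, zero at the start; "torque": the same for the moment, N m; "grip_width": opening from 0.0 (shut) to 1.0 (fully open); "grasp_force": force on a finger pad.
Only numpy, scipy, OpenCV 4.12 (cv2) and the standard library are available. Lean on these libraries where they do the work, as an engineer would, in place of code of your own. Each camera call takes 0.05 s, during which the arm holds its last target. There are 200 camera calls.

## Working session

There is one attempt and no reset: what is moved stays moved. The work goes in short steps, Python scripts to look and compute and a shell command to move; the robot and the scene stay as the last step left them, time stands still between calls to the robot, and variables do not carry over. Pictures are saved under pics/ and viewed, at most 10 in all, crops included, and the job is handed in when it is done.

```bash
mkdir -p pics
cat > h.py <<'E'
import numpy as np, cv2
from workcell import manip, camera
from scipy.spatial.transform import Rotation as R
def world(c,u,v,z=None):
    E=np.array(c["extrinsics"]); 
    r=np.array([(u-c["cx"])/c["fx"],(v-c["cy"])/c["fy"],1.])
    Rm,t=E[:3,:3],E[:3,3]; o=-Rm.T@t; d=Rm.T@r
    if z is None: s=c["z_map"][int(round(v)),int(round(u))]
    else: s=(z-o[2])/d[2]
    return o+s*d
E
python3 - <<'E'
from h import *
import pickle
for n in("top","scene"):
    c=camera(n); cv2.imwrite(f"pics/{n}0.png",c["pixels"][:,:,::-1]); pickle.dump(c,open(f"{n}0.pkl","wb"))
o=manip.get_obs(); print(o["clock"],o["position"],o["ee_rot"],o["grip_width"],R.from_quat(o["ee_rot"]).as_matrix().round(3))
E
```

```text
0.1 [ 0.22407015 -0.58317141  0.30319991] [ 9.83227488e-01  1.82382217e-01 -1.40464507e-04 -6.43736035e-04] 0.9937498518270986 [[ 0.933  0.359 -0.001]
 [ 0.359 -0.933  0.001]
 [-0.    -0.001 -1.   ]]
```

View pics/top0.png

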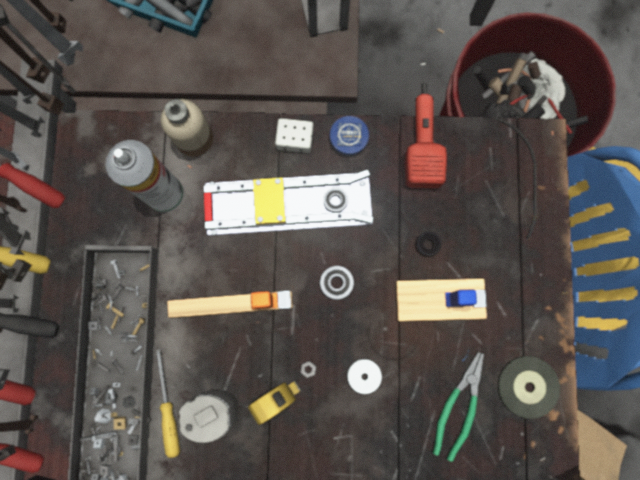

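View pics/scene0.png

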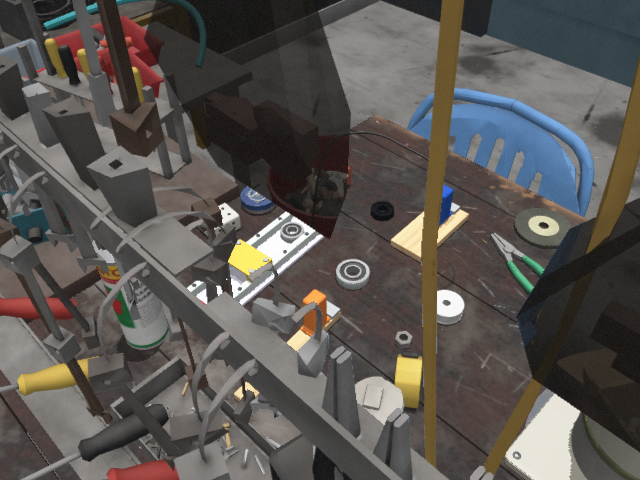

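The top view shows the channel with its red stop at (208,207), the guard at (269,200) and the bearing at (335,201). The orange stick's handle is at about (262,300) and its nose at (168,308). The larger decoy bearing is at (337,282).

Run:
```python
from h import *
import pickle
c=pickle.load(open("top0.pkl","rb"))
im=c["pixels"][160:330,155:385,::-1]
cv2.imwrite("pics/crop0.png",cv2.resize(im,None,fx=3.4,fy=3.4,interpolation=cv2.INTER_CUBIC))
for p in[(208,207),(335,201),(262,300),(168,308),(230,280)]: print(p,world(c,*p).round(3))
print(c["fx"],np.array(c["extrinsics"]).round(3))
```

```text
(208, 207) [0.581 0.234 0.023]
(335, 201) [0.6   0.021 0.009]
(262, 300) [0.425 0.132 0.078]
(168, 308) [0.412 0.292 0.017]
(230, 280) [0.461 0.195 0.002]
590.5441847795481 [[ 0.024 -1.    -0.004  0.031]
 [-0.989 -0.023 -0.149  0.525]
 [ 0.148  0.007 -0.989  0.925]
 [ 0.     0.     0.     1.   ]]
```

View pics/crop0.png

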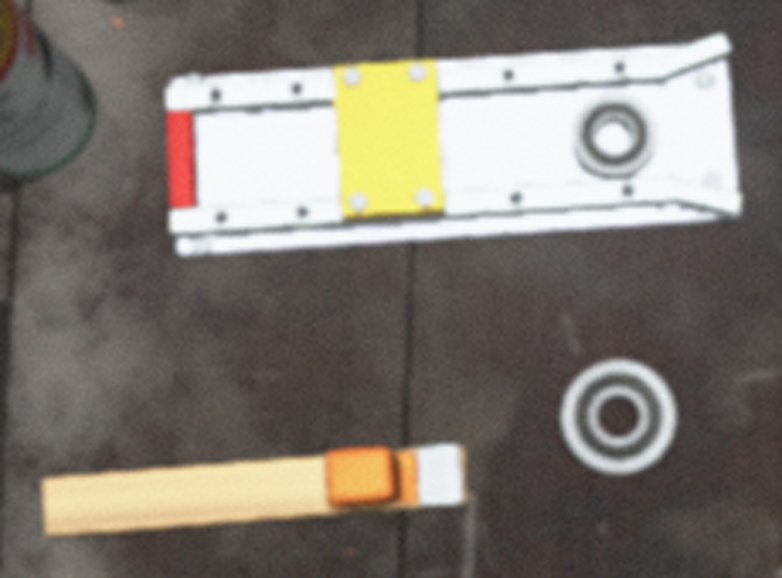

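```bash
cat >> h.py <<'E'
def crop0(c,x,y,z): return world(c,155+(x+.5)/3.4-.5,160+(y+.5)/3.4-.5,z)
E
python3 - <<'E'
from h import *
import pickle
c=pickle.load(open("top0.pkl","rb"))
g=lambda x,y,z:crop0(c,x,y,z)[:2]*1000
P=lambda n,v:print(n,np.round(v,2))
s=g(194,159.5,24); gd=np.mean([g(335,66,40),g(437,60,40),g(443,213,40),g(343,218,40)],0)
yaw=lambda a,b:np.degrees(np.arctan2(*(b-a)[::-1]))
P("stop",s);P("guard",gd);P("dist",np.linalg.norm(s-gd))
for a,b in[((619,67),(216,94)),((628,190),(221,217)),((667,178),(190,207))]:P("yaw",yaw(g(*a,24),g(*b,24)))
P("yaw2",yaw(gd,s));
b=g(613,137,20);P("bearing",b)
n=g(44.5,506.5,14);r=g(463,476,14);P("nose",n);P("rear",r);P("stickyaw",yaw(r,n));P("len",np.linalg.norm(n-r))
P("handle top",g(361,477,78)); P("grip from nose",n+(r-n)*160/np.linalg.norm(r-n))
up=g(190,108,24);lo=g(190,207,24);P("mid",(up+lo)/2);P("w",np.linalg.norm(up-lo))
E
```

```text
stop [-4378.5  -4503.75]
guard [-8197.91 -3798.88]
dist 3883.9
yaw -84.74
yaw -84.8
yaw -85.12
yaw2 -10.46
bearing [-3867.11   329.38]
nose [   -6.72 -3377.17]
rear [-266.83 -685.52]
stickyaw -84.48
len 2704.19
handle top [-3325.95 -8135.46]
grip from nose [  -22.11 -3217.91]
mid [-4403.48 -4551.92]
w 1182.62
```

Run:
```python
from h import *
import pickle
c=pickle.load(open("top0.pkl","rb"))
g=lambda x,y,z:crop0(c,x,y,z/1000)[:2]*1000
P=lambda n,v:print(n,np.round(v,2))
s=g(194,159.5,24); gd=np.mean([g(335,66,40),g(437,60,40),g(443,213,40),g(343,218,40)],0)
yaw=lambda a,b:np.degrees(np.arctan2(*(b-a)[::-1]))
P("stop",s);P("guard",gd);P("dist",np.linalg.norm(s-gd))
for a,b in[((619,67),(216,94)),((628,190),(221,217)),((667,178),(190,207))]:P("yaw",yaw(g(*a,24),g(*b,24)))
P("yaw2",yaw(gd,s));
b=g(613,137,20);P("bearing",b);P("b-s",np.linalg.norm(b-s))
n=g(44.5,506.5,14);r=g(463,476,14);P("nose",n);P("rear",r);P("stickyaw",yaw(r,n));P("len",np.linalg.norm(n-r))
P("handle top",g(361,477,78)); P("grip from nose",n+(r-n)*160/np.linalg.norm(r-n))
up=g(190,108,24);lo=g(190,207,24);P("mid",(up+lo)/2);P("w",np.linalg.norm(up-lo))
```

```text
stop [581.92 227.54]
guard [591.04 130.06]
dist 97.91
yaw 95.26
yaw 95.2
yaw 94.88
yaw2 95.35
bearing [598.93  21.4 ]
b-s 206.84
nose [410.73 293.22]
rear [430.3   90.71]
stickyaw 95.52
len 203.46
handle top [425.55 133.45]
grip from nose [426.12 133.96]
mid [582.97 229.57]
w 49.79
```

```bash
python3 -m creep '[[[30,-17,0],0.054],[[60,-34,0],0.108],[[90,-51,0],0.162],[[120,-68,0],0.216],[[150,-85,0],0.27]]' 1 && python3 -m creep '[[[25,-25,0],0],[[50,-50,0],0],[[75,-75,0],0],[[100,-100,0],0],[[125,-125,0],0]]' && python3 -m creep '[[[2,-35,0],0],[[4,-70,0],0],[[6,-105,0],0],[[8,-140,0],0],[[10,-175,0],0]]'
cat > st.py <<'E'
from h import *
import sys
# where: python3 st.py X Y Z(mm) YAWDEG(of -tool y) -> shift, twist needed
o=manip.get_obs(); M=R.from_quat(o["ee_rot"]).as_matrix(); p=np.array(o["position"])*1000
a=np.degrees(np.arctan2(-M[1,1],-M[0,1]))
print("t",round(o["clock"],2),"p",p.round(1),"yaw",round(a,2),"toolz",M[:,2].round(3),"F",np.round(o["ft_force"],1),"w",round(o["grip_width"],3),"g",round(o["grasp_force"],1))
if len(sys.argv)>1:
    v=list(map(float,sys.argv[1:])); print("shift",(M.T@(np.array(v[:3])-p)).round(1),"twist",round(-np.radians(v[3]-a),4))
E
python3 st.py 425.8 133.7 110 95.4
```

```text
clock: 0.52
position: [0.3344, -0.4488, 0.3036]
ee_rot: [0.999, 0.047, -0.0, -0.0]
ft_force: [1.0, 0.6, -0.4]
grip_width: 1.0
grasp_force: 0.0
clock: 0.93
position: [0.4467, -0.3122, 0.3038]
ee_rot: [0.999, 0.048, -0.0, -0.0]
ft_force: [0.7, -1.1, -0.2]
grip_width: 1.0
grasp_force: 0.0
clock: 1.35
position: [0.4385, -0.137, 0.3036]
ee_rot: [0.999, 0.048, -0.0, 0.0]
ft_force: [-0.3, 0.5, 0.5]
grip_width: 1.001
grasp_force: 0.0
t 1.35 p [ 438.5 -137.   303.6] yaw 95.54 toolz [-0. -0. -1.] F [-0.3  0.5  0.5] w 1.001 g 0.0
shift [  13.6 -270.7  193.6] twist 0.0025
```

```bash
python3 -m creep '[[[2,-35,5],0],[[5,-70,15],0],[[7,-105,30],0],[[9,-140,40],0],[[11,-170,50],0]]' && python3 -m creep '[[[1,-33,10],0],[[2,-66,20],0],[[2,-90,30],0],[[2,-101,40],0],[[2,-101,50],0]]'
python3 st.py 425.8 133.7 110 95.4
python3 - <<'E'
from h import *
c=camera("top"); cv2.imwrite("pics/t1.png",cv2.resize(c["pixels"][200:400,130:400,::-1],None,fx=2.8,fy=2.8))
E
```

```text
clock: 1.77
position: [0.4328, 0.0339, 0.2532]
ee_rot: [0.999, 0.049, -0.0, 0.0]
ft_force: [1.2, -0.1, 0.1]
grip_width: 0.994
grasp_force: 0.0
clock: 2.18
position: [0.4251, 0.1351, 0.2034]
ee_rot: [0.999, 0.051, 0.0, -0.0]
ft_force: [0.2, -1.5, -0.7]
grip_width: 1.0
grasp_force: 0.0
t 2.18 p [425.1 135.1 203.4] yaw 95.79 toolz [ 0.     0.001 -1.   ] F [ 0.2 -1.5 -0.7] w 1.0 g 0.0
shift [ 0.5  1.5 93.4] twist 0.0069
```

View pics/t1.png

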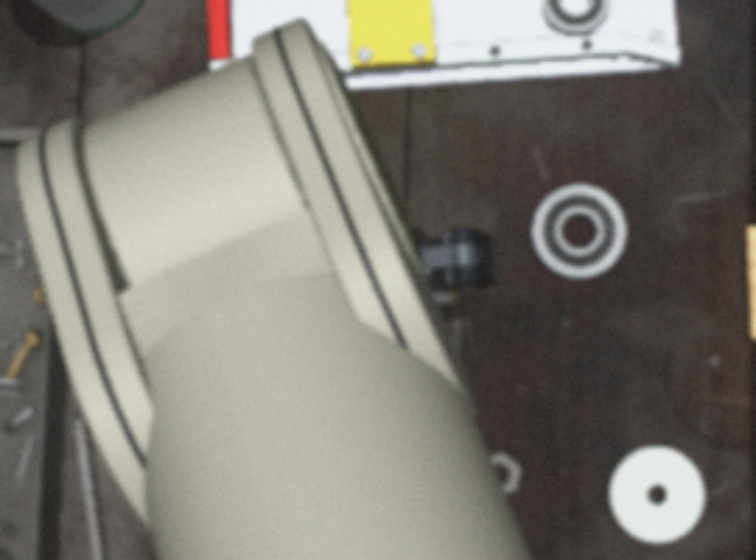

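The arm hides the stick, but the measured pose is consistent, so I'll descend and grip.

```bash
python3 -m creep '[[[0,1,25],0],[[0,1,50],0],[[0,1,70],0],[[0,1,85],0],[[0,1,93],0]]' && python3 -m creep '[[[0,0,0],0],[[0,0,0],0],[[0,0,0],0],[[0,0,0],0],[[0,0,0],0]]' 0 70 && python3 -m creep '[[[0,0,0],0],[[0,0,0],0],[[0,0,0],0]]'; python3 st.py
```

```text
clock: 2.65
position: [0.4253, 0.1297, 0.1091]
ee_rot: [0.999, 0.048, -0.001, 0.0]
ft_force: [-0.4, -0.2, -0.2]
grip_width: 0.999
grasp_force: 0.0
clock: 3.07
position: [0.4268, 0.1316, 0.1121]
ee_rot: [0.999, 0.048, 0.001, -0.0]
ft_force: [-0.3, 0.2, -0.3]
grip_width: 0.344
grasp_force: 69.0
clock: 3.32
position: [0.4268, 0.1316, 0.112]
ee_rot: [0.999, 0.048, 0.001, -0.0]
ft_force: [-2.1, -0.3, 7.3]
grip_width: 0.346
grasp_force: 70.0
t 3.32 p [426.8 131.6 112. ] yaw 95.54 toolz [ 0.002  0.    -1.   ] F [-2.1 -0.3  7.3] w 0.346 g 70.0
```

Run:
```python
from h import *
import pickle
c=pickle.load(open("top0.pkl","rb"))
I=np.array([593.6,100.1]);d=np.array([-.0906,.9959]);l=np.array([-.9959,-.0906])
J=[]
for v in range(70,320):
  for u in range(370,500):
    if c["z_map"][v,u]>0:
      w=world(c,u,v)*1000; J.append([(w[:2]-I)@d,(w[:2]-I)@l,w[2],u,v])
J=np.array(J); k=J[J[:,2]>12]
for lo in range(-110,120,10):
  s=k[(k[:,1]>=lo)&(k[:,1]<lo+10)&(k[:,0]<-145)]
  if len(s): print(lo,"x",s[:,0].min().round(),s[:,0].max().round(),"zmax",s[:,2].max().round(),len(s))
```

```text
-110 x -253.0 -225.0 zmax 35.0 101
-100 x -252.0 -224.0 zmax 33.0 90
-90 x -250.0 -212.0 zmax 44.0 56
-80 x -263.0 -203.0 zmax 51.0 161
-70 x -267.0 -202.0 zmax 53.0 234
-60 x -266.0 -201.0 zmax 54.0 243
-50 x -265.0 -201.0 zmax 54.0 242
-40 x -264.0 -200.0 zmax 54.0 248
-30 x -267.0 -200.0 zmax 54.0 251
-20 x -262.0 -200.0 zmax 51.0 328
60 x -241.0 -217.0 zmax 16.0 25
70 x -249.0 -210.0 zmax 17.0 56
80 x -250.0 -209.0 zmax 17.0 47
90 x -249.0 -210.0 zmax 18.0 59
100 x -241.0 -216.0 zmax 17.0 30
```

```bash
python3 -m creep '[[[0,0,-10],0],[[0,0,-25],0],[[0,0,-45],0],[[0,0,-65],0],[[0,0,-80],0]]' && python3 -m creep '[[[5,10,-3],0.01],[[13,30,-5],0.02],[[26,57,-5],0.03],[[40,87,-5],0.041],[[53,117,-5],0.041]]' && python3 -m creep '[[[13,29,0],0],[[26,58,0],0],[[39,87,0],0],[[52,116,0],0],[[65,145,0],0]]'; python3 st.py 609.4 -184.6 195 93.2
```

```text
clock: 3.73
position: [0.426, 0.1315, 0.193]
ee_rot: [0.999, 0.049, 0.001, 0.0]
ft_force: [0.3, -0.3, -1.1]
grip_width: 0.339
grasp_force: 69.2
clock: 4.15
position: [0.4905, 0.0179, 0.1958]
ee_rot: [1.0, 0.028, -0.0, 0.0]
ft_force: [1.5, 0.4, -1.1]
grip_width: 0.345
grasp_force: 69.3
clock: 4.57
position: [0.563, -0.1237, 0.1953]
ee_rot: [1.0, 0.027, -0.001, 0.0]
ft_force: [0.8, 0.2, -1.1]
grip_width: 0.342
grasp_force: 69.3
t 4.57 p [ 563.  -123.7  195.3] yaw 93.14 toolz [-0.001 -0.    -1.   ] F [ 0.8  0.2 -1.1] w 0.342 g 69.3
shift [43.  63.3  0.3] twist -0.001
```

```bash
python3 -m creep '[[[16,23,0],0],[[32,46,0],0],[[41,60,0],0],[[43,63,0],0],[[43,63,0],0]]' && python3 st.py 609.4 -184.6 128 93.2
python3 - <<'E'
from h import *
import pickle
c=camera("top"); pickle.dump(c,open("t2.pkl","wb")); cv2.imwrite("pics/t2.png",cv2.resize(c["pixels"][80:280,195:475,::-1],None,fx=2.8,fy=2.8,interpolation=cv2.INTER_CUBIC))
E
```

```text
clock: 4.98
position: [0.6091, -0.1835, 0.1949]
ee_rot: [1.0, 0.027, -0.001, -0.0]
ft_force: [0.0, 0.9, -2.0]
grip_width: 0.345
grasp_force: 69.3
t 4.98 p [ 609.1 -183.5  194.9] yaw 93.06 toolz [-0.001  0.    -1.   ] F [ 0.   0.9 -2. ] w 0.345 g 69.3
shift [ 0.3  1.1 66.9] twist -0.0024
```

View pics/t2.png

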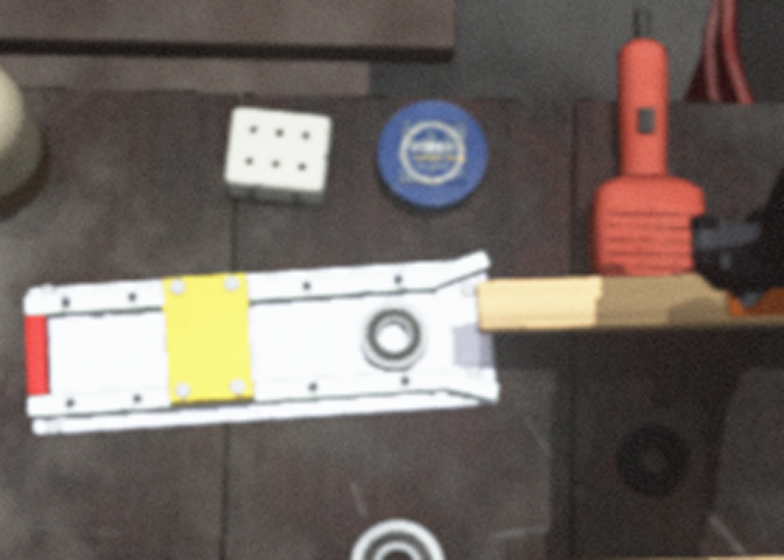

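The picture shows the held stick level, with nose corners at (477,281) and (479,330) in the crop. The bearing is untouched at (394,336). I'll compute where the nose is in the jig frame.

Run:
```python
from h import *
import pickle
c=pickle.load(open("t2.pkl","rb"))
I=np.array([593.6,100.1]);d=np.array([-.0906,.9959]);l=np.array([-.9959,-.0906])
for x,y,z in[(477,281,.097),(479,330,.097),(600,276,.097),(600,329,.097),(394,334,.02),(690,272,.03)]:
  u,v=195+(x+.5)/2.8-.5,80+(y+.5)/2.8-.5
  w=world(c,u,v,z)[:2]*1000-I; print((w@d).round(1),(w@l).round(1), (world(c,u,v)*1000).round(0))
```

```text
-125.1 -9.6 [637. -29.   9.]
-124.0 18.3 [587. -25.  94.]
-193.6 -7.8 [ 633. -100.   42.]
-190.9 22.2 [591. -93.  87.]
-79.7 0.2 [603.  21.   9.]
-258.7 -23.4 [ 636. -152.   48.]
```

```bash
python3 -m creep '[[[0,1,15],0],[[0,1,35],0],[[0,1,55],0],[[0,1,65],0],[[0,1,69],0]]' && python3 st.py && python3 -m creep '[[[0,-8,0],0],[[-1,-18,0],0],[[-1,-28,0],0],[[-1,-38,0],0],[[-2,-48,0],0]]' && python3 st.py
python3 - <<'E'
from h import *
c=camera("top"); cv2.imwrite("pics/t3.png",cv2.resize(c["pixels"][80:280,195:475,::-1],None,fx=2.8,fy=2.8,interpolation=cv2.INTER_CUBIC))
E
```

```text
clock: 5.45
position: [0.6082, -0.1816, 0.1251]
ee_rot: [1.0, 0.028, -0.002, -0.001]
ft_force: [0.3, -0.3, -1.8]
grip_width: 0.344
grasp_force: 69.4
t 5.45 p [ 608.2 -181.6  125.1] yaw 93.27 toolz [-0.003  0.001 -1.   ] F [ 0.3 -0.3 -1.8] w 0.344 g 69.4
clock: 5.87
position: [0.6052, -0.1334, 0.128]
ee_rot: [1.0, 0.028, 0.001, 0.0]
ft_force: [0.5, -1.3, -0.6]
grip_width: 0.341
grasp_force: 69.8
t 5.87 p [ 605.2 -133.4  128. ] yaw 93.24 toolz [ 0.002 -0.    -1.   ] F [ 0.5 -1.3 -0.6] w 0.341 g 69.8
```

View pics/t3.png

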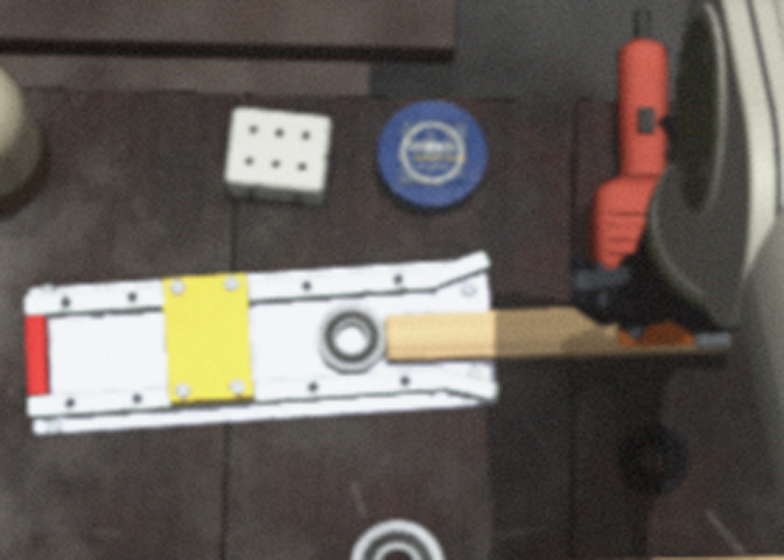

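The nose is in the channel at crop (388,337) and is pushing the bearing at (351,338) cleanly.

```bash
python3 -m creep '[[[0,-10,1],0],[[-1,-20,2],0],[[-1,-30,3],0],[[-1,-40,3],0],[[-2,-50,3],0]]' && python3 -m creep '[[[1,-10,0],-0.008],[[2,-20,0],-0.016],[[3,-30,0],-0.024],[[4,-39,0],-0.03],[[4,-46,0],-0.034]]' && python3 st.py 602 6 123 95.2
```

```text
clock: 6.33
position: [0.5999, -0.0837, 0.1237]
ee_rot: [1.0, 0.028, -0.0, -0.0]
ft_force: [0.3, -0.6, -1.8]
grip_width: 0.345
grasp_force: 69.7
clock: 6.75
position: [0.6016, -0.0373, 0.1239]
ee_rot: [0.999, 0.046, 0.0, -0.0]
ft_force: [-0.7, -0.5, -1.3]
grip_width: 0.346
grasp_force: 69.7
t 6.75 p [601.6 -37.3 123.9] yaw 95.23 toolz [ 0.  0. -1.] F [-0.7 -0.5 -1.3] w 0.346 g 69.7
shift [  4.4 -43.1   1. ] twist 0.0005
```

```bash
python3 -m creep '[[[0,-9,0],0],[[0,-18,0],0],[[1,-27,0],0],[[1,-36,0],0],[[1,-44,0],0]]' && python3 -m creep '[[[0,-6,0],0],[[0,-11,0],0],[[0,-15,0],0],[[0,-18,0],0],[[0,-18,0],0]]' && python3 st.py
python3 - <<'E'
from h import *
c=camera("top"); cv2.imwrite("pics/t4.png",cv2.resize(c["pixels"][80:280,195:475,::-1],None,fx=2.8,fy=2.8,interpolation=cv2.INTER_CUBIC))
E
```

```text
clock: 7.17
position: [0.5984, 0.0062, 0.1239]
ee_rot: [0.999, 0.045, -0.0, -0.0]
ft_force: [0.1, -0.3, -1.7]
grip_width: 0.346
grasp_force: 69.8
clock: 7.58
position: [0.5968, 0.0237, 0.1239]
ee_rot: [0.999, 0.045, 0.0, -0.0]
ft_force: [-0.6, -0.3, -2.0]
grip_width: 0.345
grasp_force: 69.6
t 7.58 p [596.8  23.7 123.9] yaw 95.18 toolz [ 0.  0. -1.] F [-0.6 -0.3 -2. ] w 0.345 g 69.6
```

View pics/t4.png

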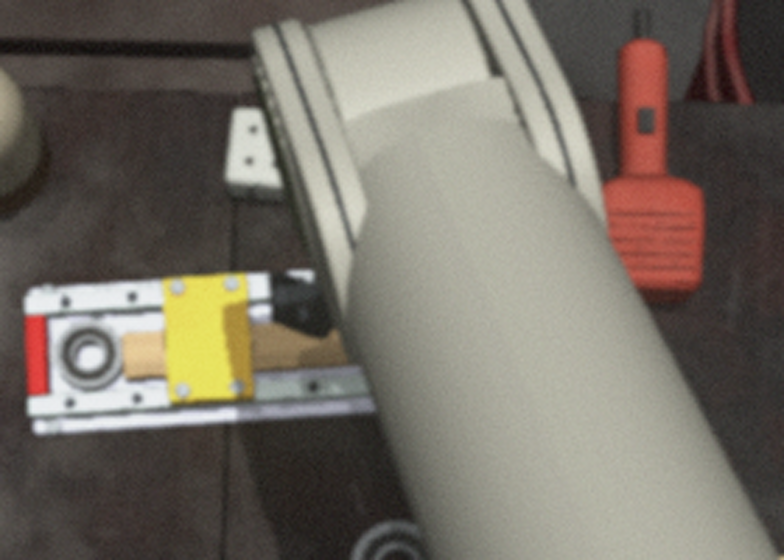

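The bearing at crop (90,352) is about 3–5 mm short of the red stop, with its left edge at 58 and the stop face at 48. I'll push on gently until it touches.

```bash
python3 -m creep '[[[0,-1,0],0],[[0,-2,0],0],[[0,-3,0],0],[[0,-3,0],0],[[0,-3,0],0]]' && python3 st.py
```

```text
clock: 8.05
position: [0.5966, 0.0259, 0.1239]
ee_rot: [0.999, 0.045, 0.0, 0.0]
ft_force: [0.2, -0.2, -1.7]
grip_width: 0.341
grasp_force: 69.7
t 8.05 p [596.6  25.9 123.9] yaw 95.14 toolz [ 0. -0. -1.] F [ 0.2 -0.2 -1.7] w 0.341 g 69.7
```

```bash
python3 -m creep '[[[0,-1,0],0],[[0,-2,0],0],[[0,-2,0],0],[[0,-2,0],0]]' && python3 st.py
```

```text
clock: 8.38
position: [0.5964, 0.0282, 0.1239]
ee_rot: [0.999, 0.045, 0.0, -0.0]
ft_force: [-0.4, 0.4, -2.5]
grip_width: 0.342
grasp_force: 69.7
t 8.38 p [596.4  28.2 123.9] yaw 95.16 toolz [ 0.  0. -1.] F [-0.4  0.4 -2.5] w 0.342 g 69.7
```

```bash
python3 -m creep '[[[0,-1,0],0],[[0,-2,0],0],[[0,-2,0],0],[[0,-2,0],0]]' && python3 st.py
python3 - <<'E'
from h import *
c=camera("top"); cv2.imwrite("pics/t5.png",cv2.resize(c["pixels"][170:250,195:315,::-1],None,fx=6,fy=6,interpolation=cv2.INTER_CUBIC))
E
```

```text
clock: 8.72
position: [0.5964, 0.0286, 0.1241]
ee_rot: [0.999, 0.044, 0.0, 0.001]
ft_force: [-0.3, -5.1, 0.4]
grip_width: 0.343
grasp_force: 70.0
t 8.72 p [596.4  28.6 124.1] yaw 95.08 toolz [ 0.    -0.002 -1.   ] F [-0.3 -5.1  0.4] w 0.343 g 70.0
```

View pics/t5.png

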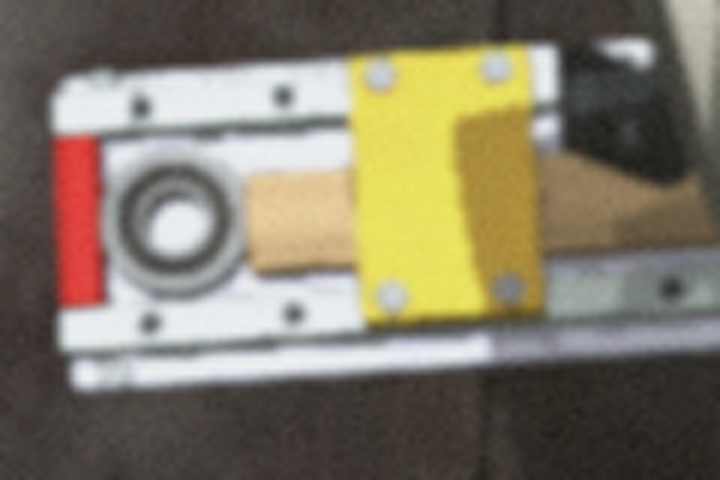

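The bearing at crop (175,222) touches the red stop, and the force reading (5 N) agrees. Next I draw the stick back and lift it clear of the guard.

```bash
python3 -m creep '[[[0,6,0],0],[[0,16,0],0],[[-1,28,0],0],[[-1,40,0],0],[[-1,52,0],0]]' && python3 -m creep '[[[0,12,0],0],[[-1,24,0],0],[[-1,35,0],0],[[-2,43,0],0],[[-2,46,0],0]]' && python3 st.py && python3 -m creep '[[[0,0,-8],0],[[0,0,-20],0],[[0,0,-35],0],[[0,0,-55],0],[[0,0,-72],0]]' && python3 st.py 426.8 131.6 195 95.5
```

```text
clock: 9.18
position: [0.5999, -0.0238, 0.1238]
ee_rot: [0.999, 0.044, -0.0, 0.0]
ft_force: [0.1, -0.7, -2.0]
grip_width: 0.344
grasp_force: 69.7
clock: 9.6
position: [0.602, -0.0701, 0.1238]
ee_rot: [0.999, 0.044, -0.0, 0.0]
ft_force: [-0.6, -0.5, -1.3]
grip_width: 0.34
grasp_force: 69.7
t 9.6 p [602.  -70.1 123.8] yaw 95.03 toolz [-0.    -0.001 -1.   ] F [-0.6 -0.5 -1.3] w 0.34 g 69.7
clock: 10.02
position: [0.6024, -0.0665, 0.1984]
ee_rot: [0.999, 0.046, 0.001, -0.0]
ft_force: [0.7, -0.4, -0.9]
grip_width: 0.343
grasp_force: 69.7
t 10.02 p [602.4 -66.5 198.4] yaw 95.25 toolz [ 0.001  0.    -1.   ] F [ 0.7 -0.4 -0.9] w 0.343 g 69.7
shift [-156.7 -213.4    3.2] twist -0.0044
```

```bash
python3 -m creep '[[[-10,-13,0],0],[[-25,-34,0],0],[[-45,-61,0],0],[[-65,-89,0],0],[[-85,-116,0],0]]' && python3 -m creep '[[[-20,-28,0],0],[[-40,-54,0],0],[[-56,-78,0],0],[[-67,-92,0],0],[[-72,-97,0],0]]' && python3 -m creep '[[[0,0,15],0],[[0,0,32],0],[[0,0,48],0],[[0,0,60],0],[[0,0,68],0]]' && python3 st.py 426.8 131.6 112 95.5
```

```text
clock: 10.43
position: [0.5059, 0.0423, 0.1972]
ee_rot: [0.999, 0.046, 0.001, 0.0]
ft_force: [0.6, 0.9, -0.7]
grip_width: 0.346
grasp_force: 69.8
clock: 10.85
position: [0.425, 0.133, 0.1969]
ee_rot: [0.999, 0.047, 0.001, 0.0]
ft_force: [0.2, 0.1, -2.5]
grip_width: 0.342
grasp_force: 69.7
clock: 11.27
position: [0.4268, 0.1296, 0.1272]
ee_rot: [0.999, 0.045, -0.0, 0.0]
ft_force: [-0.5, 0.8, -0.8]
grip_width: 0.341
grasp_force: 69.8
t 11.27 p [426.8 129.6 127.2] yaw 95.12 toolz [-0. -0. -1.] F [-0.5  0.8 -0.8] w 0.341 g 69.8
shift [ 0.2 -2.  15.2] twist -0.0067
```

```bash
python3 -m creep '[[[0,0,6],0],[[0,0,11],0],[[0,0,14],0],[[0,0,15],0],[[0,0,15],0]]' && python3 st.py
```

```text
clock: 11.68
position: [0.4268, 0.1301, 0.1131]
ee_rot: [0.999, 0.045, 0.0, 0.0]
ft_force: [0.3, -0.2, -2.3]
grip_width: 0.342
grasp_force: 69.8
t 11.68 p [426.8 130.1 113.1] yaw 95.14 toolz [ 0. -0. -1.] F [ 0.3 -0.2 -2.3] w 0.342 g 69.8
```

```bash
python3 -m creep '[[[0,0,1],0],[[0,0,1],0],[[0,0,1],0]]' && python3 -m creep '[[[0,0,0],0],[[0,0,0],0],[[0,0,0],0],[[0,0,0],0],[[0,0,0],0]]' 1 && python3 -m creep '[[[0,0,-10],0],[[0,0,-30],0],[[0,0,-55],0],[[0,0,-85],0],[[0,0,-115],0]]' && python3 -m creep '[[[0,25,-20],0],[[0,60,-40],0],[[0,95,-60],0],[[0,130,-60],0],[[0,165,-60],0]]' && python3 -m creep '[[[0,35,0],0],[[0,70,0],0],[[0,105,0],0],[[0,125,0],0],[[0,130,0],0]]' && python3 st.py
python3 - <<'E'
from h import *
import pickle
c=camera("top"); pickle.dump(c,open("t6.pkl","wb")); cv2.imwrite("pics/t6.png",cv2.resize(c["pixels"][160:330,155:385,::-1],None,fx=3.4,fy=3.4,interpolation=cv2.INTER_CUBIC))
E
```

```text
clock: 11.93
position: [0.4267, 0.1301, 0.1121]
ee_rot: [0.999, 0.045, 0.0, 0.0]
ft_force: [0.2, -0.3, -1.5]
grip_width: 0.339
grasp_force: 69.8
clock: 12.35
position: [0.4266, 0.1302, 0.112]
ee_rot: [0.999, 0.045, 0.0, 0.0]
ft_force: [0.5, 0.3, -0.4]
grip_width: 0.998
grasp_force: 0.0
clock: 12.77
position: [0.4261, 0.1304, 0.2287]
ee_rot: [0.999, 0.045, -0.0, -0.0]
ft_force: [0.9, -0.6, -0.1]
grip_width: 1.002
grasp_force: 0.0
clock: 13.18
position: [0.4417, -0.0356, 0.2892]
ee_rot: [0.999, 0.045, 0.002, 0.0]
ft_force: [0.2, 0.4, -1.1]
grip_width: 0.999
grasp_force: 0.0
clock: 13.6
position: [0.4525, -0.1675, 0.2874]
ee_rot: [0.999, 0.042, 0.0, 0.0]
ft_force: [-1.0, -0.6, 0.5]
grip_width: 0.998
grasp_force: 0.0
t 13.6 p [ 452.5 -167.5  287.4] yaw 94.87 toolz [ 0. -0. -1.] F [-1.  -0.6  0.5] w 0.998 g 0.0
```

View pics/t6.png

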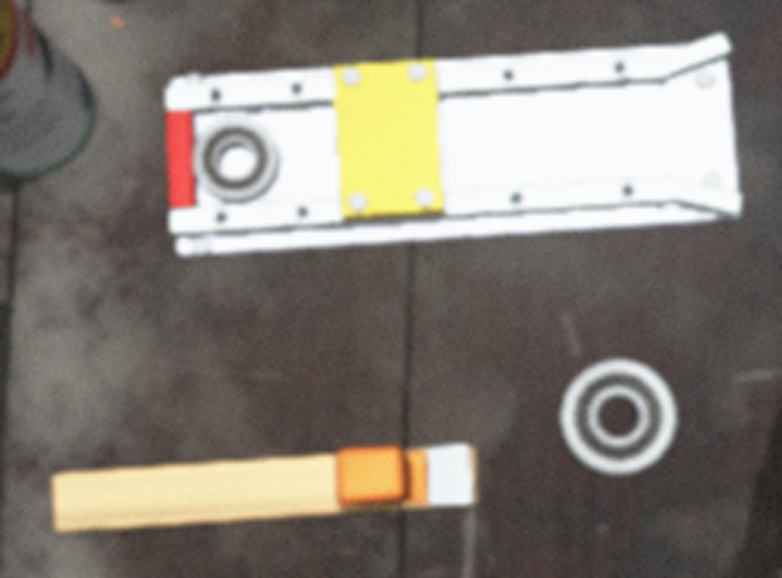

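The bearing lies flat against the stop at crop (237,159). The stick stands upright on the bench (nose at (53,502), handle at (370,476)), and the arm is clear, so I'll hand in.

```bash
python3 -c "
from workcell import manip
print(manip.hand_in())"
```

```text
the job is handed in; nothing more can be done
None
```

The job is handed in, with no verdict returned: the last picture shows the bearing against the red end stop, the orange-handled stick upright on its foot on the bench beside the channel, and the arm clear at about 14 s.

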